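# Load a ball knob into the hand-held spray dish and turn it a quarter turn

## Robot

A 6-joint arm with a two-finger parallel gripper is mounted at the origin on the work surface. World frame = base frame: x ahead of the robot, y to its left, z up, the work surface at z = 0. Lengths are in m, angles in rad, forces in N, time in s.
With the tool pointing down it reaches from about 0.35 to 0.975 m from the base axis. Payload 4.9 kg.
Tool frame: the origin (TCP) lies at the very end of the fingers, on their centre line; the grasp point (between the pads) lies 19 mm behind it (ctrl.grasp_offset is the distance from the TCP to the grasp point, in m); z points along the fingers, y is the line along which they close (so a half turn about z gives the same grasp; the last joint's range is limited). The gripper opens to 85 mm and grips with 20 to 120 N. Pads are 22 mm wide; open, the fingers measure 114 mm over their backs; the gripper's body (76 mm by 85 mm) begins 54 mm behind the grasp point. The pads swing forward as they close: fully open they stand 13 mm farther back than shut.
Start: joints at [-1.394, 0.053, 1.613, -0, 1.476, -0.119], TCP at [0.182, -0.598, 0.231] pointing down, gripper open.
Joint ranges: [-3.01, 3.01], [-1.01, 2.22], [0.06, 2.58], [-1.02, 4.17], [0.09, 2.62], [-3.14, 3.14]. Speed limits (rad/s): [2.57, 2.57, 3.14, 3.14, 3.14, 3.14].

## Interface

Orientations are given as a rotation vector (axis times angle).
In Python, from station import ctrl, optics gives the robot as it stands.
- The arm moves only by the shell command python3 -m handwheel 'ROWS' [OPENING] [FORCE]. ROWS is JSON, a list of rows, each an object of numbers: "tx", "ty", "tz": the shift along the tool's x, y, z in mm; "roll": the turn about the tool's z in rad. A call has 1 to 12 rows; each row shifts and turns the commanded pose from where the row before left it, along the tool's axes as they then stand; what a row does not reach is not made up. A row lasts 1/12 s, in which the tool goes at most 41.7 mm and 7.16 degrees, less where a joint would pass 70% of its speed; a pose out of reach is approached as far as the arm can. A call with a gripper value outside its range is refused whole. OPENING is the finger opening in mm, from 0 to 85.4, set as the call begins (- or left out, the last holds). The fingers move at their own pace and stop on an object; FORCE is the grip in N (left out, the last holds). Time passes only in rows, so rows that do not move let the fingers close. It gives the time, the measured TCP pose, the force, the opening and the grip force at its end, in the units of the state.
- ctrl.get_obs(): the state, without advancing time (a new reading comes with each control period).
- optics.get_image(name): name is "scene" or "top" or "wrist"; returns (picture, depth): 400x640x3 uint8, red, green, blue; 400x640 float32, m along the optical axis (not along the pixel's ray), 0 where there is no reading.
- optics.camera_params(name): a dict with "mtx" (3x3 intrinsics, pixels), "extrinsics" (4x4, takes a point from camera to world coordinates); the wrist camera has in their place "tool_from_camera" (4x4, takes a point from camera to tool coordinates, whose origin is the TCP and whose axes are the flange's). Camera axes: x right, y down, z forward; pixel columns grow to the right and rows downward; lengths in m; the calibration is good to about 2 mm. A picture is of the moment at which its call begins: read the wrist's pose just before it. camera_params takes no time and is no camera call.
- ctrl.finish_job(): hands the job in; it is judged then, once.
The state is a dict: "t": time; "q": joint angles; "dq": joint speeds; "effort": joint torques, N m; "tool_pos": TCP position; "tool_rot": TCP orientation; "contact_force": force on the tool from outside, world axes, zero at the start; "wrist_torque": the same for the moment, N m; "opening": finger opening in m; "grip_force": force on a finger pad.
Only numpy, scipy, OpenCV 4.12 (cv2) and the standard library are available. Lean on these libraries where they do the work, as an engineer would, in place of code of your own. Each camera call takes 0.05 s, during which the arm holds its last target. There are 200 camera calls.

## Task

Take the larger of the two wooden ball knobs off its steel collar, lower it gently into the middle of the aluminium spray dish (no dropping) and let go of it. Then take the dish by its upright black handle, lift it off the plywood board, level, until it is about 12 cm above the board, and only then give it a quarter turn, either way, so that the handle points square to a long side of the board instead of along the board; keep the dish level and the knob in its middle all the while. Finish while still holding the dish up there by its handle, and leave the small knob, the tin, the brush and the respirator mask alone.

Things in the scene. Friction and masses are not known exactly. Their poses are not given: they have to be found in the camera images.
- board: fixed plywood board, 220 x 150 mm, 18 mm thick, flat on the bench; origin at the centre of its underside, x along its 220 mm length. At the start the dish stands on its middle with the handle pointing along the board, to its -x end.
- dish: loose round aluminium dish, about 160 g, 156 mm across, 19 mm high, on a flat foot 116 mm across; origin at the centre of its underside, z up its axis. Inside: floor 5 mm above the underside, flat to radius 8 mm, then rising at 8 degrees to 10.6 mm at radius 48 mm, then at 16 degrees to the rim (18.7 mm at radius 76 mm). The black handle is on its -x side
- dish_handle (a point): grip point in the dish's handle, an upright black plate outside the rim: 98 mm from the dish's axis along its -x, 62 mm above its underside. The handle is 10 mm thick (along the dish's x), 36 mm wide (y), from 14 to 80 mm above the underside. Pinch it across the 10 mm, firmly (30 N or more), as the dish hangs to one side of it
- dish_middle (a point): where the large knob's centre is when it rests in the middle of the dish: on the dish's axis, 29 mm above its underside
- knob_big_center (a point): centre of the larger wooden ball knob: a plain loose ball 48 mm in diameter, about 40 g. It starts sitting on a fixed steel collar (upright tube 42 mm outside, 24 mm bore, 30 mm tall), its centre 51 mm above the bench
- knob_small_center (a point): centre of the smaller wooden ball knob, 30 mm in diameter, on an equal collar, its centre 39 mm above the bench; leave alone
- knob_big: the larger ball knob as a body (24 mm below its centre as built; this origin turns with the ball, so use its centre instead)
- tin: paint tin 84 mm across, 90 mm tall, origin under its centre; leave alone
- brush: paint brush lying on the far side of the bench, origin near its middle; leave alone
- mask: black rubber half-face respirator with two white round filters, about 120 mm across, 72 mm tall, origin under its centre; leave alone
Mind the look-alikes: they are no part of the job. Several things have the shape of the dish; the one meant has the colours described above.

How it is judged:
By the outcome, as a careful person would: the job done as asked, in the order asked, and still so for the second after the job is handed in, while the arm keeps its last pose, push and grip.
It also fails if it takes over 67 s, if anything falls off the work surface, if the arm or the gripper's body presses on something with over 40 N, if the wrist force passes 120 N, or if a joint passes its speed limit or range.

## Working session

There is one attempt and no reset: what is moved stays moved. The work goes in short steps, Python scripts to look and compute and a shell command to move; the robot and the scene stay as the last step left them, time stands still between calls to the robot, and variables do not carry over. Pictures are saved under pics/ and viewed, at most 10 in all, crops included, and the job is handed in when it is done.

```bash
mkdir -p pics; ls
cat > h.py <<'E'
import numpy as np, cv2
from station import ctrl, optics
from scipy.spatial.transform import Rotation as R
def grab(n):
    o=ctrl.get_obs(); im,d=optics.get_image(n); p=optics.camera_params(n)
    if 'extrinsics' in p: T=np.array(p['extrinsics'])
    else:
        W=np.eye(4);W[:3,:3]=R.from_rotvec(o['tool_rot']).as_matrix();W[:3,3]=o['tool_pos'];T=W@np.array(p['tool_from_camera'])
    K=np.array(p['mtx']); v,u=np.mgrid[:400,:640]
    P=np.stack([(u-K[0,2])/K[0,0]*d,(v-K[1,2])/K[1,1]*d,d],-1)@T[:3,:3].T+T[:3,3]
    P[d==0]=np.nan
    return im,P
def save(n,im): cv2.imwrite('pics/'+n,cv2.cvtColor(im,cv2.COLOR_RGB2BGR))
E
python3 - <<'E'
from h import *
a,P=grab('top');b,Q=grab('scene');save('top.png',a);save('scene.png',b);np.savez('s0.npz',a=a,P=P,b=b,Q=Q)
o=ctrl.get_obs();print(o['t'],R.from_rotvec(o['tool_rot']).as_matrix().round(3))
E
```

```text
pics
0.1 [[ 0.957  0.292 -0.   ]
 [ 0.292 -0.957  0.002]
 [ 0.    -0.002 -1.   ]]
```

View pics/top.png

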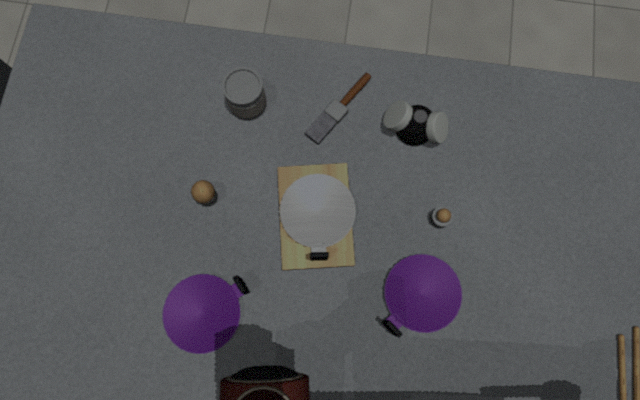

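View pics/scene.png

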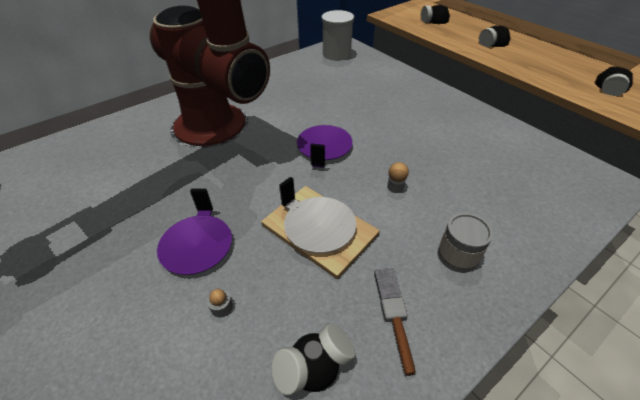

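In the top view the aluminium dish is at (318,211) with its handle at (319,254). The look-alikes are the purple dishes at (202,313) and (423,292). The balls are at (203,192), which looks bigger, and (443,216), which looks smaller. I'll take the grey dish and the left ball, and check both with a crop and measurements.

Run:
```python
from h import *
s=np.load('s0.npz');a,P,b,Q=s['a'],s['P'],s['b'],s['Q']
save('crop.png',cv2.resize(a[150:280,180:460],None,fx=2.8,fy=2.8,interpolation=cv2.INTER_CUBIC))
from scipy.optimize import least_squares
def sph(P,c,r,zmin,w):
    m=(np.hypot(P[...,0]-c[0],P[...,1]-c[1])<w)&(P[...,2]>zmin);X=P[m]
    f=least_squares(lambda p:np.linalg.norm(X-p[:3],axis=1)-(p[3] if len(p)>3 else r),[*c[:2],.05],loss='soft_l1',f_scale=.001)
    return len(X),f.x.round(4)
for n,u,v,r,z in(('big',203,192,.024,.042),('small',443,216,.015,.034)):
    c=P[v,u];print(n,c.round(4))
    for q in(P,Q):print(sph(q,c,r,z,.04))
# handle top, dish rim
c=P[211,318];print('dish',c)
for q in (P,Q):
    h=(abs(q[...,0]-c[0]+.1)<.05)&(abs(q[...,1]-c[1])<.05)&(q[...,2]>.06)
    X=q[h];print('handle',len(X),X.mean(0).round(4),X.min(0).round(4),X.max(0).round(4))
    d=(np.hypot(q[...,0]-c[0],q[...,1]-c[1])<.1)&(q[...,2]>.0205)&(q[...,2]<.045);X=q[d]
    (cx,cy),rr=cv2.minEnclosingCircle((X[:,:2]*1000).astype(np.float32));print('dish',len(X),cx,cy,rr,X[:,2].min(),X[:,2].max())
# board
hsv=cv2.cvtColor(a,cv2.COLOR_RGB2HSV);m=(P[...,2]>.010)&(P[...,2]<.10)&(np.hypot(P[...,0]-c[0],P[...,1]-c[1])<.15)
print('board+dish rect',cv2.minAreaRect((P[m][:,:2]*1000).astype(np.float32)))
m2=(hsv[...,1]>70)&(hsv[...,0]>10)&(hsv[...,0]<35)&m;print('board',m2.sum(),cv2.minAreaRect((P[m2][:,:2]*1000).astype(np.float32)))
```

```text
big [0.5367 0.234  0.0764]
(435, array([0.5431, 0.2428, 0.0519]))
(305, array([0.5422, 0.243 , 0.05  ]))
small [ 0.5626 -0.2485  0.0532]
(183, array([ 0.5672, -0.2516,  0.04  ]))
(221, array([ 0.5669, -0.2511,  0.0378]))
dish [0.54242027 0.00283093 0.02343602]
handle 140 [ 0.4435 -0.0111  0.0933] [ 0.4372 -0.0294  0.06  ] [0.4516 0.0066 0.1028]
dish 4805 542.3655395507812 2.8902294635772705 99.90702056884766 0.020506729837103554 0.043790949171183535
handle 224 [ 0.4483 -0.0137  0.0826] [ 0.4383 -0.0299  0.0602] [0.4527 0.0062 0.0993]
dish 3285 542.1267700195312 -1.1550416946411133 97.90137481689453 0.0205127070514195 0.04493797484023054
board+dish rect ((535.2938842773438, 5.5817718505859375), (220.5131072998047, 157.1743927001953), 11.732647895812988)
board 1807 ((534.0865478515625, 8.623924255371094), (218.51553344726562, 148.0000457763672), 11.696111679077148)
```

View pics/crop.png

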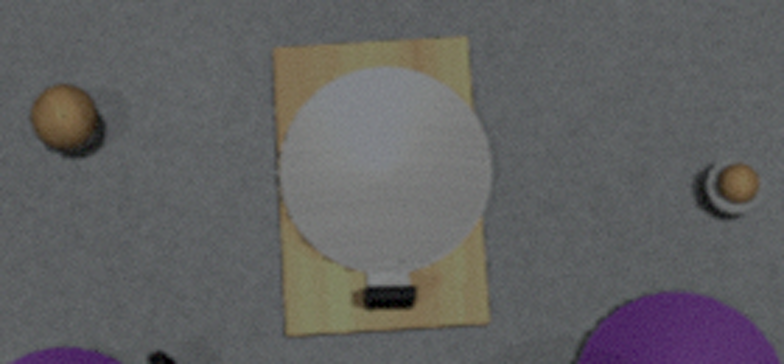

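Crop: the large knob is at left (64,117) and clearly bigger than the small one on its visible collar at (738,183). The grey aluminium dish with the black handle at (390,297) is on the board, and the purple dishes are decoys. Next I'll move over the big knob.

```bash
r='{"tx":24.6,"ty":-29.1}'; python3 -m handwheel '[{"tx":10,"ty":-12},{"tx":20,"ty":-24},{"tx":24,"ty":-28},{"tx":24,"ty":-28},{"tx":24,"ty":-28},{"tx":24,"ty":-28},{"tx":24,"ty":-28},{"tx":24,"ty":-28},{"tx":24,"ty":-28},{"tx":24,"ty":-28},{"tx":24,"ty":-28},{"tx":24,"ty":-28}]' 85
python3 -m handwheel '[{"tx":24,"ty":-28},{"tx":24,"ty":-28},{"tx":24,"ty":-28},{"tx":24,"ty":-28},{"tx":24,"ty":-28},{"tx":24,"ty":-28},{"tx":24,"ty":-28},{"tx":24,"ty":-28},{"tx":24,"ty":-28},{"tx":24,"ty":-28},{"tx":20,"ty":-25},{"tx":10,"ty":-15}]'
python3 -m handwheel '[{"roll":-0.12},{"roll":-0.12},{"roll":-0.12},{"roll":-0.12},{"roll":-0.12},{"roll":-0.12},{"roll":-0.12},{"roll":-0.12},{"roll":-0.12},{"roll":-0.12},{"roll":-0.12},{"roll":-0.12}]'
python3 -m handwheel '[{"roll":-0.04},{},{}]'
cat >> h.py <<'E'
def to(x,y,z,th=None):
    "remaining shift in mm in tool axes"
    o=ctrl.get_obs();M=R.from_rotvec(o['tool_rot']).as_matrix()
    print('t',o['t'],'pos',np.round(o['tool_pos'],4),'xang',np.degrees(np.arctan2(M[1,0],M[0,0])).round(2),'tilt',M[:,2].round(4),'mm',((M.T@(np.array([x,y,z])-o['tool_pos']))*1000).round(1),'open',o['opening'],'grip',o['grip_force'],'F',np.round(o['contact_force'],1),'q',np.round(o['q'],2))
E
python3 - <<'E'
from h import *
print(ctrl.grasp_offset);to(.543,.243,.231)
w,W=grab('wrist');save('w1.png',w);np.savez('w1.npz',w=w,W=W)
X=W[(W[...,2]>.042)&(np.hypot(W[...,0]-.543,W[...,1]-.243)<.035)&(W[...,2]<.085)]
from scipy.optimize import least_squares
print(len(X),least_squares(lambda p:np.linalg.norm(X-p,axis=1)-.024,[.543,.243,.05],loss='soft_l1',f_scale=.001).x if len(X) else 0)
# rim fit from first top view
s=np.load('s0.npz')
for a,P in((s['a'],s['P']),(s['b'],s['Q'])):
    hsv=cv2.cvtColor(a,cv2.COLOR_RGB2HSV)
    m=(P[...,2]>.0195)&(P[...,2]<.045)&(np.hypot(P[...,0]-.54,P[...,1]-.008)<.09)&(hsv[...,1]<60)
    m=cv2.morphologyEx(m.astype(np.uint8),cv2.MORPH_OPEN,np.ones((7,7)))
    e=(m-cv2.erode(m,np.ones((3,3))))>0
    E=P[e&(P[...,2]>.028)][:,:2]
    f=least_squares(lambda p:np.hypot(*(E-p[:2]).T)-p[2],[.54,.008,.078],loss='soft_l1',f_scale=.001);print(len(E),f.x.round(4))
E
```

```text
0.0187
t 0.1 pos [ 0.1821 -0.5973  0.2302] xang 16.95 tilt [-4.0e-04  1.9e-03 -1.0e+00] mm [ 5.902e+02 -6.986e+02  6.000e-01] open 0.08565286154973392 grip 0.0 F [ 0.2 -0.8  0.6] q [-1.39  0.05  1.61 -0.    1.48 -0.12]
0 0
343 [0.5416 0.0053 0.0756]
280 [0.5415 0.0051 0.076 ]$[0]: bad value
$[0]: bad value
$[0]: bad value
$[0]: bad value
```

View pics/w1.png

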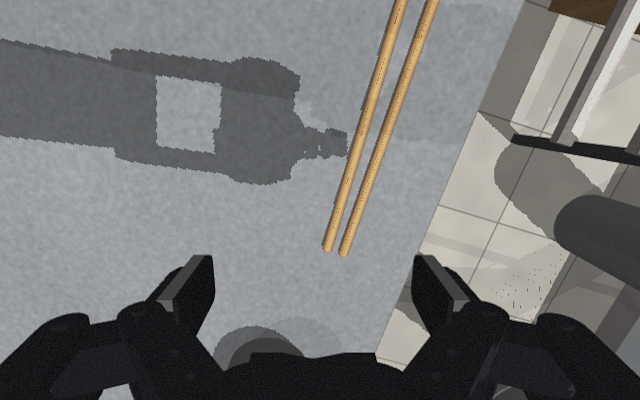

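The arm did not move. The rows were refused, presumably because each must carry all four keys. The wrist view shows only the bench, two dowels and the fingers.

```bash
python3 -m handwheel '[{"tx":10,"ty":-12,"tz":0,"roll":0},{"tx":20,"ty":-24,"tz":0,"roll":0},{"tx":24,"ty":-28,"tz":0,"roll":0},{"tx":24,"ty":-28,"tz":0,"roll":0},{"tx":24,"ty":-28,"tz":0,"roll":0},{"tx":24,"ty":-28,"tz":0,"roll":0},{"tx":24,"ty":-28,"tz":0,"roll":0},{"tx":24,"ty":-28,"tz":0,"roll":0},{"tx":24,"ty":-28,"tz":0,"roll":0},{"tx":24,"ty":-28,"tz":0,"roll":0},{"tx":24,"ty":-28,"tz":0,"roll":0},{"tx":24,"ty":-28,"tz":0,"roll":0}]' 85
```

```text
t: 1.15
tool_pos: [0.3485, -0.2151, 0.2311]
tool_rot: [3.107, 0.462, 0.0]
contact_force: [-0.3, -0.6, -0.1]
opening: 0.0853
grip_force: 0.0
```

```bash
python3 -m handwheel '[{"tx":26,"ty":-31,"tz":0,"roll":0},{"tx":26,"ty":-31,"tz":0,"roll":0},{"tx":26,"ty":-31,"tz":0,"roll":0},{"tx":26,"ty":-31,"tz":0,"roll":0},{"tx":26,"ty":-31,"tz":0,"roll":0},{"tx":26,"ty":-31,"tz":0,"roll":0},{"tx":26,"ty":-31,"tz":0,"roll":0},{"tx":26,"ty":-31,"tz":0,"roll":0},{"tx":26,"ty":-31,"tz":0,"roll":0},{"tx":26,"ty":-31,"tz":0,"roll":0},{"tx":20,"ty":-24,"tz":0,"roll":0},{"tx":10,"ty":-14,"tz":0,"roll":0}]'
python3 -m handwheel '[{"tx":0,"ty":0,"tz":0,"roll":-0.12},{"tx":0,"ty":0,"tz":0,"roll":-0.12},{"tx":0,"ty":0,"tz":0,"roll":-0.12},{"tx":0,"ty":0,"tz":0,"roll":-0.12},{"tx":0,"ty":0,"tz":0,"roll":-0.12},{"tx":0,"ty":0,"tz":0,"roll":-0.12},{"tx":0,"ty":0,"tz":0,"roll":-0.12},{"tx":0,"ty":0,"tz":0,"roll":-0.12},{"tx":0,"ty":0,"tz":0,"roll":-0.12},{"tx":0,"ty":0,"tz":0,"roll":-0.12},{"tx":0,"ty":0,"tz":0,"roll":-0.12},{"tx":0,"ty":0,"tz":0,"roll":-0.12}]'
python3 -m handwheel '[{"tx":0,"ty":0,"tz":0,"roll":-0.04},{"tx":0,"ty":0,"tz":0,"roll":0},{"tx":0,"ty":0,"tz":0,"roll":0}]'
python3 - <<'E'
from h import *
to(.543,.243,.231)
w,W=grab('wrist');save('w2.png',w);np.savez('w2.npz',w=w,W=W)
X=W[(W[...,2]>.042)&(np.hypot(W[...,0]-.543,W[...,1]-.243)<.035)&(W[...,2]<.085)]
from scipy.optimize import least_squares
print(len(X),least_squares(lambda p:np.linalg.norm(X-p,axis=1)-.024,[.543,.243,.05],loss='soft_l1',f_scale=.001).x if len(X) else 0)
E
```

```text
t: 2.15
tool_pos: [0.5248, 0.2037, 0.2307]
tool_rot: [-3.106, -0.467, 0.001]
contact_force: [0.6, 0.5, 0.7]
opening: 0.0846
grip_force: 0.0
t: 3.15
tool_pos: [0.5241, 0.2005, 0.2309]
tool_rot: [-2.023, -2.403, 0.001]
contact_force: [0.3, -0.5, 0.4]
opening: 0.0853
grip_force: 0.0
t: 3.4
tool_pos: [0.5241, 0.2005, 0.231]
tool_rot: [-1.984, -2.436, 0.001]
contact_force: [0.2, -0.2, -1.0]
opening: 0.0849
grip_force: 0.0
t 3.4 pos [0.5241 0.2005 0.231 ] xang 101.67 tilt [-5.e-04 -1.e-04 -1.e+00] mm [37.8 27.1 -0. ] open 0.08488019023518902 grip 0.0 F [ 0.2 -0.2 -1. ] q [ 0.23 -0.1   1.76  0.    1.48  0.03]
1972 [0.54392727 0.24209033 0.05018755]
```

View pics/w2.png

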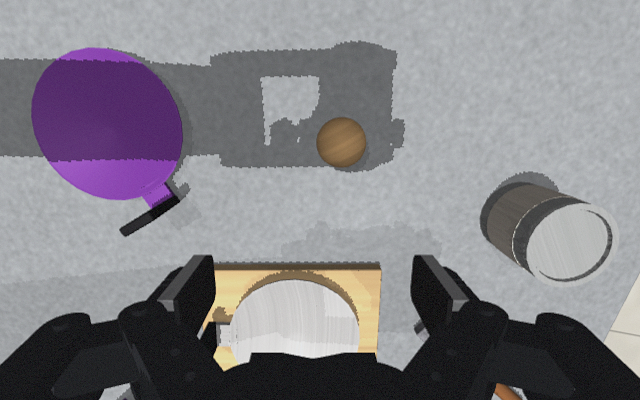

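The ball is in full view at (341,141), and the tin at (545,235) is clear of the fingers' path.

```bash
python3 -m handwheel '[{"tx":10,"ty":8,"tz":0,"roll":0},{"tx":17,"ty":12,"tz":10,"roll":0},{"tx":10.2,"ty":7.5,"tz":20,"roll":0},{"tx":0,"ty":0,"tz":20,"roll":0},{"tx":0,"ty":0,"tz":20,"roll":0},{"tx":0,"ty":0,"tz":20,"roll":0},{"tx":0,"ty":0,"tz":10,"roll":0},{"tx":0,"ty":0,"tz":0,"roll":0},{"tx":0,"ty":0,"tz":0,"roll":0}]'
python3 - <<'E'
from h import *
to(.5435,.2425,.035)
w,W=grab('wrist')
X=W[(W[...,2]>.042)&(np.hypot(W[...,0]-.543,W[...,1]-.243)<.035)&(W[...,2]<.085)]
from scipy.optimize import least_squares
print(len(X),least_squares(lambda p:np.linalg.norm(X-p,axis=1)-.024,[.543,.243,.05],loss='soft_l1',f_scale=.001).x if len(X) else 0)
E
```

```text
t: 4.2
tool_pos: [0.5436, 0.2429, 0.1311]
tool_rot: [-1.982, -2.437, 0.001]
contact_force: [0.7, 0.4, -0.0]
opening: 0.085
grip_force: 0.0
t 4.2 pos [0.5436 0.2429 0.1311] xang 101.74 tilt [-8.e-04 -1.e-04 -1.e+00] mm [-0.3 -0.1 96.1] open 0.08501986928939634 grip 0.0 F [ 0.7  0.4 -0. ] q [0.3  0.07 1.77 0.   1.31 0.09]
3638 [0.54398209 0.24193034 0.05018472]
```

```bash
python3 -m handwheel '[{"tx":-0.6,"ty":0,"tz":10,"roll":0},{"tx":0,"ty":0,"tz":15,"roll":0},{"tx":0,"ty":0,"tz":15,"roll":0},{"tx":0,"ty":0,"tz":15,"roll":0},{"tx":0,"ty":0,"tz":15,"roll":0},{"tx":0,"ty":0,"tz":12,"roll":0},{"tx":0,"ty":0,"tz":8,"roll":0},{"tx":0,"ty":0,"tz":6,"roll":0},{"tx":0,"ty":0,"tz":0,"roll":0},{"tx":0,"ty":0,"tz":0,"roll":0}]'
python3 -m handwheel '[{"tx":0,"ty":0,"tz":0,"roll":0},{"tx":0,"ty":0,"tz":0,"roll":0},{"tx":0,"ty":0,"tz":0,"roll":0},{"tx":0,"ty":0,"tz":0,"roll":0},{"tx":0,"ty":0,"tz":0,"roll":0},{"tx":0,"ty":0,"tz":0,"roll":0},{"tx":0,"ty":0,"tz":0,"roll":0},{"tx":0,"ty":0,"tz":0,"roll":0},{"tx":0,"ty":0,"tz":0,"roll":0}]' 40 25
```

```text
t: 5.08
tool_pos: [0.5441, 0.2421, 0.0356]
tool_rot: [1.982, 2.437, 0.001]
contact_force: [0.5, 0.4, -0.0]
opening: 0.0849
grip_force: 0.0
t: 5.83
tool_pos: [0.5436, 0.2421, 0.0363]
tool_rot: [-1.982, -2.437, 0.001]
contact_force: [-3.6, -0.7, 6.0]
opening: 0.0464
grip_force: 24.9
```

```bash
python3 -m handwheel '[{"tx":0,"ty":0,"tz":-3,"roll":0},{"tx":0,"ty":0,"tz":-6,"roll":0},{"tx":0,"ty":0,"tz":-10,"roll":0},{"tx":0,"ty":0,"tz":-15,"roll":0},{"tx":0,"ty":0,"tz":-20,"roll":0},{"tx":0,"ty":0,"tz":-20,"roll":0},{"tx":0,"ty":0,"tz":-20,"roll":0},{"tx":0,"ty":0,"tz":-20,"roll":0},{"tx":0,"ty":0,"tz":-15,"roll":0},{"tx":0,"ty":0,"tz":-10,"roll":0},{"tx":0,"ty":0,"tz":0,"roll":0},{"tx":0,"ty":0,"tz":0,"roll":0}]'
python3 - <<'E'
from h import *
w,W=grab('wrist');save('w3.png',w)
to(.54,.007,.175)
p=ctrl.get_obs()['tool_pos']
hsv=cv2.cvtColor(w,cv2.COLOR_RGB2HSV);m=(hsv[...,1]>90)&(hsv[...,0]>5)&(hsv[...,0]<25)&(np.hypot(W[...,0]-p[0],W[...,1]-p[1])<.04)&(W[...,2]>p[2]-.02);X=W[m]
from scipy.optimize import least_squares
print(len(X),least_squares(lambda c:np.linalg.norm(X-c,axis=1)-.024,[*p[:2],p[2]+.02],loss='soft_l1',f_scale=.001).x-p)
E
```

```text
t: 6.83
tool_pos: [0.5441, 0.2421, 0.1749]
tool_rot: [1.982, 2.437, 0.002]
contact_force: [0.1, -1.1, -0.5]
opening: 0.0464
grip_force: 25.8
t 6.8833 pos [0.5434 0.2419 0.1737] xang 101.74 tilt [-8.e-04 -2.e-04 -1.e+00] mm [-229.3  -51.1   -1.3] open 0.046408917857380376 grip 25.76753854751587 F [-0.3  0.4 -0.1] q [0.29 0.02 1.74 0.   1.38 0.09]
10077 [ 1.67194869e-03 -1.35187561e-05  1.47465840e-02]
```

View pics/w3.png

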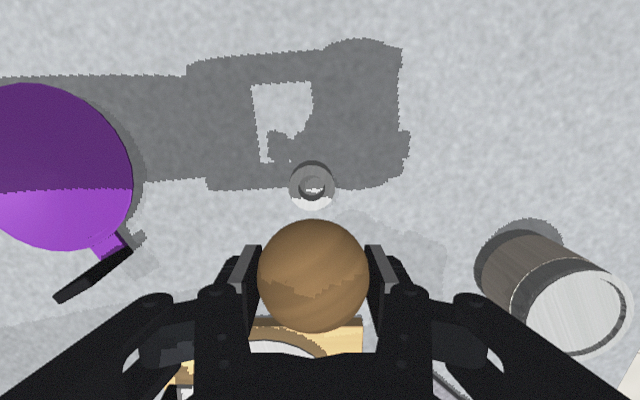

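The ball is held at (313,275), the empty collar is at (313,187), and the tin is untouched. I'll move past the dish to look at it closely.

```bash
python3 -m handwheel '[{"tx":-10,"ty":-2,"tz":-8,"roll":0},{"tx":-20,"ty":-4,"tz":-8,"roll":0},{"tx":-30,"ty":-6,"tz":-8,"roll":0},{"tx":-34,"ty":-6,"tz":-8,"roll":0},{"tx":-34,"ty":-6,"tz":-8,"roll":0},{"tx":-34,"ty":-6,"tz":-8,"roll":0},{"tx":-34,"ty":-6,"tz":-8,"roll":0},{"tx":-34,"ty":-6,"tz":-8,"roll":0},{"tx":-34,"ty":-6,"tz":-8,"roll":0},{"tx":-34,"ty":-6,"tz":-4,"roll":0},{"tx":-20,"ty":-4,"tz":0,"roll":0},{"tx":-10,"ty":-3,"tz":0,"roll":0}]'
python3 -m handwheel '[{"tx":0,"ty":0,"tz":0,"roll":0},{"tx":0,"ty":0,"tz":0,"roll":0},{"tx":0,"ty":0,"tz":0,"roll":0}]'
python3 - <<'E'
from h import *
w,W=grab('wrist');save('w4.png',w);np.savez('w4.npz',w=w,W=W)
to(.54,.007,.175)
E
```

```text
t: 7.88
tool_pos: [0.5502, -0.0947, 0.2499]
tool_rot: [-1.986, -2.433, 0.002]
contact_force: [0.3, -0.7, -1.2]
opening: 0.0464
grip_force: 25.8
t: 8.13
tool_pos: [0.5505, -0.0905, 0.2496]
tool_rot: [-1.98, -2.437, 0.0]
contact_force: [0.6, 0.1, -1.2]
opening: 0.0462
grip_force: 25.8
t 8.1833 pos [ 0.5506 -0.0902  0.2498] xang 101.84 tilt [-9.e-04  7.e-04 -1.e+00] mm [97.3  9.6 74.9] open 0.04658555066665064 grip 25.80359637737274 F [ 0.   0.8 -0.4] q [-0.3  -0.12  1.75  0.    1.51 -0.5 ]
```

View pics/w4.png

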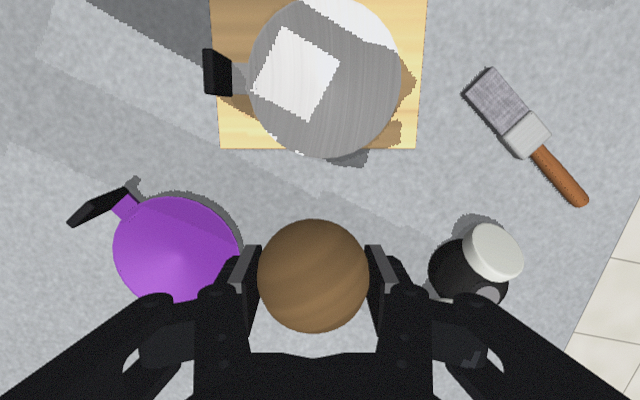

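The dish is at (325,78) with its handle at (215,72); the board is behind it, and the mask, brush and decoy are apart. Next I'll fit the dish, handle and board.

Run:
```python
from h import *
from scipy.optimize import least_squares
s=np.load('w4.npz');w,W=s['w'],s['W'];v,u=np.mgrid[:400,:640]
hsv=cv2.cvtColor(w,cv2.COLOR_RGB2HSV)
reg=(v<170)&(u>190)&(u<440)
# profile-model fit of dish surface: z=prof(r)+z0
rr=np.array([0,.008,.048,.076]);zz=np.array([.005,.005,.0106,.0187])
m=reg&(np.hypot(W[...,0]-.541,W[...,1]-.006)<.072)&(W[...,2]>.015)&(W[...,2]<.05);X=W[m]
f=least_squares(lambda p:X[:,2]-p[2]-np.interp(np.hypot(X[:,0]-p[0],X[:,1]-p[1]),rr,zz)-p[3]*(X[:,0]-.54)-p[4]*X[:,1],[.541,.006,.018,0,0],loss='soft_l1',f_scale=.001);print('prof',len(X),f.x.round(4))
m=reg&(hsv[...,2]<60)&(u<240)&(W[...,2]>.085);X=W[m];print('handle top',len(X),X.mean(0).round(4),cv2.minAreaRect((X[:,:2]*1e3).astype(np.float32)))
c=X.mean(0)
# rim
mm=(reg&(W[...,2]>.0235)&(W[...,2]<.05)&(hsv[...,1]<50)).astype(np.uint8);mm=cv2.morphologyEx(mm,cv2.MORPH_OPEN,np.ones((9,9)))
e=(mm-cv2.erode(mm,np.ones((3,3))))>0;e[:3]=0;E=W[e&(W[...,2]>.031)][:,:2]
g=least_squares(lambda p:np.hypot(*(E-p[:2]).T)-p[2],[.54,.008,.078],loss='soft_l1',f_scale=.001);print('rim',len(E),g.x.round(4))
for q in(f.x,g.x):d=q[:2]-c[:2];print(np.hypot(*d),np.degrees(np.arctan2(d[1],d[0])))
# board direction from top view edges: near edge in wrist view
b=reg&(hsv[...,1]>60)&(abs(W[...,2]-.018)<.005)
low=np.array([W[np.where(b[:,x])[0].max(),x] for x in range(235,405,2) if b[:,x].any()])
k=np.polyfit(low[:,0],low[:,1],1);print('board long edge ang',np.degrees(np.arctan(k[0])),np.std(low[:,1]-np.polyval(k,low[:,0])))
```

```text
prof 16993 [ 0.5425  0.0051  0.0179 -0.0009  0.0025]
handle top 655 [ 0.4479 -0.0121  0.0959] ((446.96112060546875, -12.54257583618164), (9.438920974731445, 34.80580139160156), 10.10720443725586)
rim 771 [0.5421 0.0046 0.0762]
0.09611682268249347 10.33673142205883
0.09570057935648765 10.039023052409654
board long edge ang 6.9077180389350845 0.0521575849728224
```

Run:
```python
from h import *
s=np.load('w4.npz');w,W=s['w'],s['W'];hsv=cv2.cvtColor(w,cv2.COLOR_RGB2HSV)
b=(hsv[...,1]>60)&(hsv[...,2]>120)&(W[...,2]>.0165)&(W[...,2]<.022);b[170:]=0
L=[]
for x in range(228,412,2):
    r=np.where(b[:,x])[0]
    if len(r) and r.max()>140: L.append(W[r.max(),x])
L=np.array(L);d=cv2.fitLine((L[:,:2]*1e3).astype(np.float32),cv2.DIST_HUBER,0,.01,.01).ravel();print(len(L),d,np.degrees(np.arctan2(d[1],d[0])),L[0],L[-1])
# handle top long-direction (dish y)
m=(hsv[...,2]<60)&(W[...,2]>.088);m[120:]=0;m[:,250:]=0
X=(W[m][:,:2]*1e3).astype(np.float32);d=cv2.fitLine(X,cv2.DIST_L2,0,.01,.01).ravel();print('handle yaw',np.degrees(np.arctan2(-d[0],d[1])),cv2.minAreaRect(X))
# board in the top view by line of left & right sides
s=np.load('s0.npz');a,P=s['a'],s['P'];h=cv2.cvtColor(a,cv2.COLOR_RGB2HSV);m=((h[...,1]>70)&(h[...,0]>10)&(h[...,0]<40)&(P[...,2]>.01)&(np.hypot(P[...,0]-.54,P[...,1])<.16))
for side in(0,-1):
    E=[]
    for r in range(172,262):
        c=np.where(m[r])[0]
        if len(c)>5:E.append(P[r,c[side]][:2]*1e3)
    d=cv2.fitLine(np.array(E,np.float32),cv2.DIST_HUBER,0,.01,.01).ravel();print(len(E),np.degrees(np.arctan(d[1]/d[0])),d)
```

```text
54 [ 9.7855109e-01  2.0600417e-01  5.6071039e+02 -6.1270367e+01] 11.888288 [ 0.45339586 -0.08362899  0.01881844] [ 0.65151942 -0.03882536  0.01776881]
handle yaw -169.6734 ((446.96112060546875, -12.54257583618164), (9.438920974731445, 34.80580139160156), 10.10720443725586)
49 11.948865 [9.7833276e-01 2.0703863e-01 4.8813239e+02 7.3212646e+01]
49 13.324871 [ 9.7307891e-01  2.3047216e-01  5.0562805e+02 -7.0532372e+01]
```

```bash
python3 -m handwheel '[{"tx":5,"ty":1,"tz":0,"roll":0},{"tx":10,"ty":1,"tz":0,"roll":0},{"tx":15,"ty":1,"tz":0,"roll":0},{"tx":20,"ty":2,"tz":10,"roll":0},{"tx":20,"ty":2,"tz":20,"roll":0},{"tx":15,"ty":2,"tz":20,"roll":0},{"tx":10,"ty":1,"tz":20,"roll":0},{"tx":0,"ty":0,"tz":20,"roll":0},{"tx":0,"ty":0,"tz":20,"roll":0},{"tx":0,"ty":0,"tz":10,"roll":0},{"tx":0,"ty":0,"tz":0,"roll":0},{"tx":0,"ty":0,"tz":0,"roll":0}]'
python3 -c "
from h import *
to(.541,.005,.045)"
```

```text
t: 9.18
tool_pos: [0.5411, 0.0042, 0.1303]
tool_rot: [-1.981, -2.437, 0.0]
contact_force: [-0.6, -0.7, 0.7]
opening: 0.0464
grip_force: 25.8
t 9.1833 pos [0.5411 0.0042 0.1303] xang 101.79 tilt [-6.e-04  2.e-04 -1.e+00] mm [ 0.8  0.1 85.3] open 0.046358430644417636 grip 25.83070546388626 F [-0.6 -0.7  0.7] q [-0.13 -0.06  1.9   0.    1.3  -0.34]
```

```bash
python3 -m handwheel '[{"tx":0.8,"ty":0,"tz":8,"roll":0},{"tx":0,"ty":0,"tz":15,"roll":0},{"tx":0,"ty":0,"tz":15,"roll":0},{"tx":0,"ty":0,"tz":15,"roll":0},{"tx":0,"ty":0,"tz":15,"roll":0},{"tx":0,"ty":0,"tz":10,"roll":0},{"tx":0,"ty":0,"tz":6,"roll":0},{"tx":0,"ty":0,"tz":4,"roll":0},{"tx":0,"ty":0,"tz":3,"roll":0},{"tx":0,"ty":0,"tz":2,"roll":0},{"tx":0,"ty":0,"tz":0,"roll":0},{"tx":0,"ty":0,"tz":0,"roll":0}]'
python3 -m handwheel '[{"tx":0,"ty":0,"tz":1,"roll":0},{"tx":0,"ty":0,"tz":1,"roll":0},{"tx":0,"ty":0,"tz":0,"roll":0},{"tx":0,"ty":0,"tz":0,"roll":0}]'
python3 -c "
from h import *
to(.541,.005,.0325)"
```

```text
t: 10.18
tool_pos: [0.5416, 0.0042, 0.0379]
tool_rot: [1.982, 2.436, 0.001]
contact_force: [-0.1, 1.0, -0.7]
opening: 0.0466
grip_force: 25.8
t: 10.52
tool_pos: [0.5411, 0.0043, 0.0353]
tool_rot: [1.982, 2.437, 0.0]
contact_force: [0.8, 0.0, -0.2]
opening: 0.0467
grip_force: 25.8
t 10.5167 pos [0.5411 0.0043 0.0353] xang 101.75 tilt [ 0. -0. -1.] mm [0.7 0.  2.8] open 0.04671000351599207 grip 25.83171933889389 F [ 0.8  0.  -0.2] q [-0.13  0.06  1.95 -0.    1.13 -0.33]
```

```bash
for i in 1 2 3; do :; done
python3 -m handwheel '[{"tx":0.6,"ty":0,"tz":0.7,"roll":0},{"tx":0,"ty":0,"tz":0.6,"roll":0},{"tx":0,"ty":0,"tz":0,"roll":0},{"tx":0,"ty":0,"tz":0,"roll":0}]'
python3 -m handwheel '[{"tx":0,"ty":0,"tz":0.7,"roll":0},{"tx":0,"ty":0,"tz":0,"roll":0},{"tx":0,"ty":0,"tz":0,"roll":0}]'
```

```text
t: 10.85
tool_pos: [0.5409, 0.0049, 0.0339]
tool_rot: [-1.982, -2.437, 0.0]
contact_force: [0.6, 1.1, -0.9]
opening: 0.0464
grip_force: 25.8
t: 11.1
tool_pos: [0.541, 0.0049, 0.0333]
tool_rot: [-1.982, -2.437, 0.0]
contact_force: [0.6, -0.5, -0.2]
opening: 0.0469
grip_force: 25.8
```

```bash
python3 -m handwheel '[{"tx":0,"ty":0,"tz":0.7,"roll":0},{"tx":0,"ty":0,"tz":0,"roll":0},{"tx":0,"ty":0,"tz":0,"roll":0}]'
python3 -m handwheel '[{"tx":0,"ty":0,"tz":0.6,"roll":0},{"tx":0,"ty":0,"tz":0,"roll":0},{"tx":0,"ty":0,"tz":0,"roll":0}]'
```

```text
t: 11.35
tool_pos: [0.5411, 0.0048, 0.033]
tool_rot: [1.982, 2.437, -0.0]
contact_force: [-2.2, 0.2, 4.0]
opening: 0.0464
grip_force: 26.1
t: 11.6
tool_pos: [0.5412, 0.0048, 0.0329]
tool_rot: [1.982, 2.437, -0.0]
contact_force: [-3.3, -0.5, 6.4]
opening: 0.0461
grip_force: 26.3
```

The ball is touching the dish floor (force up), so I'll release it a little at a time.

```bash
python3 -m handwheel '[{"tx":0,"ty":0,"tz":-0.6,"roll":0},{"tx":0,"ty":0,"tz":0,"roll":0},{"tx":0,"ty":0,"tz":0,"roll":0},{"tx":0,"ty":0,"tz":0,"roll":0},{"tx":0,"ty":0,"tz":0,"roll":0}]' 51
python3 -m handwheel '[{"tx":0,"ty":0,"tz":0,"roll":0},{"tx":0,"ty":0,"tz":0,"roll":0},{"tx":0,"ty":0,"tz":0,"roll":0},{"tx":0,"ty":0,"tz":0,"roll":0}]' 64
python3 - <<'E'
from h import *
w,W=grab('wrist');p=ctrl.get_obs()['tool_pos'];to(.541,.005,.15)
hsv=cv2.cvtColor(w,cv2.COLOR_RGB2HSV);m=(hsv[...,1]>90)&(hsv[...,0]>5)&(hsv[...,0]<25)&(np.hypot(W[...,0]-p[0],W[...,1]-p[1])<.04)&(W[...,2]>.035);X=W[m]
from scipy.optimize import least_squares
print(len(X),least_squares(lambda c:np.linalg.norm(X-c,axis=1)-.024,[*p[:2],p[2]+.02],loss='soft_l1',f_scale=.001).x)
E
```

```text
t: 12.02
tool_pos: [0.5409, 0.0049, 0.0323]
tool_rot: [-1.982, -2.437, 0.0]
contact_force: [0.0, 0.3, 0.2]
opening: 0.051
grip_force: 0.0
t: 12.35
tool_pos: [0.541, 0.0049, 0.0326]
tool_rot: [1.982, 2.437, 0.0]
contact_force: [1.1, -0.0, 0.3]
opening: 0.0639
grip_force: 0.0
t 12.4 pos [0.541  0.0049 0.0326] xang 101.75 tilt [ 0.  0. -1.] mm [ 1.000e-01  0.000e+00 -1.174e+02] open 0.06421046118468944 grip 0.0 F [ 0.1 -0.6 -0.8] q [-0.13  0.07  1.95  0.    1.12 -0.33]
10052 [0.54226667 0.00453718 0.04661007]
```

The ball sits at (.5423,.0045), within 1 mm of the dish axis. I'll go up and across to the handle.

```bash
python3 -m handwheel '[{"tx":0,"ty":0,"tz":-6,"roll":0},{"tx":0,"ty":0,"tz":-12,"roll":0},{"tx":0,"ty":0,"tz":-20,"roll":0},{"tx":0,"ty":0,"tz":-25,"roll":0},{"tx":0,"ty":0,"tz":-25,"roll":0},{"tx":0,"ty":0,"tz":-20,"roll":0},{"tx":0,"ty":0,"tz":-15,"roll":0},{"tx":0,"ty":0,"tz":-7,"roll":0},{"tx":0,"ty":0,"tz":0,"roll":0}]'
python3 -m handwheel '[{"tx":0,"ty":-8,"tz":0,"roll":0},{"tx":0,"ty":-16,"tz":0,"roll":0},{"tx":1,"ty":-20,"tz":0,"roll":0},{"tx":1,"ty":-20,"tz":0,"roll":0},{"tx":0,"ty":-18,"tz":0,"roll":0},{"tx":0,"ty":-10,"tz":0,"roll":0},{"tx":0,"ty":-4.8,"tz":0,"roll":0.027},{"tx":0,"ty":0,"tz":0,"roll":0},{"tx":0,"ty":0,"tz":0,"roll":0},{"tx":0,"ty":0,"tz":0,"roll":0}]' 42 40
python3 - <<'E'
from h import *
w,W=grab('wrist');a,P=grab('top');to(.4457,-.0125,.0613)
save('c5.png',np.vstack([w,a]) [:, :] if 0 else np.hstack([cv2.resize(w,(400,250)),cv2.resize(a[140:290,180:420],(400,250))]))
from scipy.optimize import least_squares
hsv=cv2.cvtColor(a,cv2.COLOR_RGB2HSV)
X=P[(np.hypot(P[...,0]-.542,P[...,1]-.005)<.03)&(P[...,2]>.05)]
print(len(X),least_squares(lambda c:np.linalg.norm(X-c,axis=1)-.024,[.542,.005,.047],loss='soft_l1',f_scale=.001).x)
E
```

```text
t: 13.15
tool_pos: [0.5425, 0.0047, 0.166]
tool_rot: [1.979, 2.434, 0.004]
contact_force: [-0.1, 0.2, 0.5]
opening: 0.0639
grip_force: 0.0
t: 13.98
tool_pos: [0.446, -0.0128, 0.1622]
tool_rot: [-2.015, -2.41, 0.0]
contact_force: [0.3, -0.4, 0.4]
opening: 0.0414
grip_force: 0.0
t 14.0833 pos [ 0.4462 -0.0128  0.1625] xang 100.21 tilt [-2.e-04  1.e-04 -1.e+00] mm [  0.4  -0.4 101.2] open 0.04213036619692254 grip 0.0 F [-0.   0.4 -0.2] q [-0.2  -0.35  2.09  0.    1.4  -0.37]
0 [0.542 0.005 0.047]
```

View pics/c5.png

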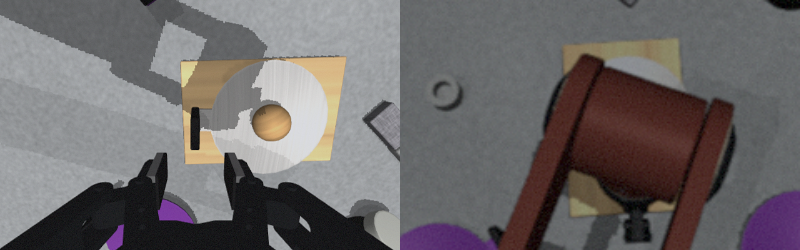

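In the wrist view the handle at (195,127) lies midway between the fingers and the ball at (271,122) sits in the middle of the dish. I'll descend and grip.

```bash
python3 -m handwheel '[{"tx":0.4,"ty":-0.4,"tz":8,"roll":0},{"tx":0,"ty":0,"tz":15,"roll":0},{"tx":0,"ty":0,"tz":18,"roll":0},{"tx":0,"ty":0,"tz":18,"roll":0},{"tx":0,"ty":0,"tz":15,"roll":0},{"tx":0,"ty":0,"tz":12,"roll":0},{"tx":0,"ty":0,"tz":8,"roll":0},{"tx":0,"ty":0,"tz":5,"roll":0},{"tx":0,"ty":0,"tz":3,"roll":0},{"tx":0,"ty":0,"tz":0,"roll":0},{"tx":0,"ty":0,"tz":0,"roll":0}]'
python3 -m handwheel '[{"tx":0,"ty":0,"tz":0,"roll":0},{"tx":0,"ty":0,"tz":0,"roll":0},{"tx":0,"ty":0,"tz":0,"roll":0},{"tx":0,"ty":0,"tz":0,"roll":0},{"tx":0,"ty":0,"tz":0,"roll":0},{"tx":0,"ty":0,"tz":0,"roll":0}]' 17
```

```text
t: 15.0
tool_pos: [0.4458, -0.0126, 0.0611]
tool_rot: [2.015, 2.41, 0.001]
contact_force: [0.5, -0.7, 0.2]
opening: 0.0421
grip_force: 0.0
t: 15.5
tool_pos: [0.4454, -0.0126, 0.0607]
tool_rot: [2.015, 2.41, 0.0]
contact_force: [-0.3, 0.1, 0.1]
opening: 0.0168
grip_force: 0.0
```

```bash
python3 -m handwheel '[{"tx":0,"ty":0,"tz":0,"roll":0},{"tx":0,"ty":0,"tz":0,"roll":0},{"tx":0,"ty":0,"tz":0,"roll":0},{"tx":0,"ty":0,"tz":0,"roll":0}]' 12 20
python3 -m handwheel '[{"tx":0,"ty":0,"tz":0,"roll":0},{"tx":0,"ty":0,"tz":0,"roll":0},{"tx":0,"ty":0,"tz":0,"roll":0},{"tx":0,"ty":0,"tz":0,"roll":0},{"tx":0,"ty":0,"tz":0,"roll":0},{"tx":0,"ty":0,"tz":0,"roll":0}]' 5 25
python3 -m handwheel '[{"tx":0,"ty":0,"tz":0,"roll":0},{"tx":0,"ty":0,"tz":0,"roll":0},{"tx":0,"ty":0,"tz":0,"roll":0},{"tx":0,"ty":0,"tz":0,"roll":0}]' 0 80
```

```text
t: 15.83
tool_pos: [0.4453, -0.0125, 0.0606]
tool_rot: [-2.015, -2.41, -0.0]
contact_force: [0.1, 0.9, 0.4]
opening: 0.0118
grip_force: 0.0
t: 16.33
tool_pos: [0.4454, -0.0126, 0.0606]
tool_rot: [2.015, 2.41, -0.0]
contact_force: [0.5, -0.6, 1.8]
opening: 0.0096
grip_force: 26.6
t: 16.67
tool_pos: [0.4454, -0.0126, 0.0607]
tool_rot: [2.015, 2.41, -0.0]
contact_force: [-0.5, -1.0, 1.8]
opening: 0.0089
grip_force: 78.0
```

```bash
python3 -m handwheel '[{"tx":0,"ty":0,"tz":-0.5,"roll":0},{"tx":0,"ty":0,"tz":-0.5,"roll":0},{"tx":0,"ty":0,"tz":-1,"roll":0},{"tx":0,"ty":0,"tz":-2,"roll":0},{"tx":0,"ty":0,"tz":-3,"roll":0},{"tx":0,"ty":0,"tz":-4,"roll":0},{"tx":0,"ty":0,"tz":-4,"roll":0},{"tx":0,"ty":0,"tz":-3,"roll":0},{"tx":0,"ty":0,"tz":-1,"roll":0},{"tx":0,"ty":0,"tz":-1,"roll":0},{"tx":0,"ty":0,"tz":0,"roll":0},{"tx":0,"ty":0,"tz":0,"roll":0}]'
cat > dish.py <<'E'
from h import *
from scipy.optimize import least_squares
def dish(png=None):
    o=ctrl.get_obs();M=R.from_rotvec(o['tool_rot']).as_matrix();p=np.array(o['tool_pos']);to(*p)
    d=p[:2]+.0977*M[:2,1];z0=p[2]-.0433
    for n in('scene','wrist'):
        w,W=grab(n)
        if png:save(png+n+'.png',w)
        hsv=cv2.cvtColor(w,cv2.COLOR_RGB2HSV);r=np.hypot(W[...,0]-d[0],W[...,1]-d[1])
        wood=(hsv[...,1]>80)&(hsv[...,0]>5)&(hsv[...,0]<25)&(W[...,2]>z0+.02)&(r<.05)
        X=W[wood]
        if len(X)>50:print(n,'ball',len(X),(least_squares(lambda c:np.linalg.norm(X-c,axis=1)-.024,[*d,z0+.029],loss='soft_l1',f_scale=.001).x*1e3).round(1))
        X=W[(r<.07)&(hsv[...,1]<50)&(W[...,2]>z0-.02)&(W[...,2]<z0+.03)]
        if len(X)<300: print(n,len(X));continue
        rr=np.array([0,.008,.048,.076]);zz=np.array([.005,.005,.0106,.0187])
        f=least_squares(lambda c:X[:,2]-c[2]-np.interp(np.hypot(X[:,0]-c[0],X[:,1]-c[1]),rr,zz)-c[3]*(X[:,0]-c[0])-c[4]*(X[:,1]-c[1]),[*d,z0,0,0],loss='soft_l1',f_scale=.001).x
        print(n,'dish',len(X),(f[:3]*1e3).round(1),'tilt deg',np.degrees(f[3:]).round(2),'yaw',np.degrees(np.arctan2(*(f[:2]-p[:2])[::-1])).round(2))
E
python3 -c "
from dish import *
dish('l1')"
```

```text
t: 17.67
tool_pos: [0.4453, -0.0125, 0.0805]
tool_rot: [-2.015, -2.41, 0.0]
contact_force: [-0.9, 0.4, -2.5]
opening: 0.009
grip_force: 77.8
t 17.6667 pos [ 0.4453 -0.0125  0.0805] xang 100.2 tilt [-2.e-04  0.e+00 -1.e+00] mm [0. 0. 0.] open 0.00904885208286475 grip 77.79127478599548 F [-0.9  0.4 -2.5] q [-0.2  -0.25  2.16  0.    1.24 -0.37]
scene ball 377 [540.2   6.2  65.9]
scene dish 2168 [540.9   6.1  37.2] tilt deg [-0.06  0.04] yaw 11.01
wrist ball 7992 [542.1   4.9  66.1]
wrist dish 36951 [542.6   5.1  37.5] tilt deg [-0.06  0.05] yaw 10.25
```

Level and centred. I'll continue the lift.

```bash
python3 -m handwheel '[{"tx":0,"ty":0,"tz":-1,"roll":0},{"tx":0,"ty":0,"tz":-2,"roll":0},{"tx":0,"ty":0,"tz":-3,"roll":0},{"tx":0,"ty":0,"tz":-4,"roll":0},{"tx":0,"ty":0,"tz":-5,"roll":0},{"tx":0,"ty":0,"tz":-5,"roll":0},{"tx":0,"ty":0,"tz":-5,"roll":0},{"tx":0,"ty":0,"tz":-5,"roll":0},{"tx":0,"ty":0,"tz":-5,"roll":0},{"tx":0,"ty":0,"tz":-5,"roll":0},{"tx":0,"ty":0,"tz":-5,"roll":0},{"tx":0,"ty":0,"tz":-5,"roll":0}]'
python3 -m handwheel '[{"tx":0,"ty":0,"tz":-5,"roll":0},{"tx":0,"ty":0,"tz":-5,"roll":0},{"tx":0,"ty":0,"tz":-5,"roll":0},{"tx":0,"ty":0,"tz":-5,"roll":0},{"tx":0,"ty":0,"tz":-5,"roll":0},{"tx":0,"ty":0,"tz":-5,"roll":0},{"tx":0,"ty":0,"tz":-5,"roll":0},{"tx":0,"ty":0,"tz":-5,"roll":0},{"tx":0,"ty":0,"tz":-4,"roll":0},{"tx":0,"ty":0,"tz":-3,"roll":0},{"tx":0,"ty":0,"tz":-2,"roll":0},{"tx":0,"ty":0,"tz":-1.5,"roll":0}]'
python3 -m handwheel '[{"tx":0,"ty":0,"tz":0,"roll":0},{"tx":0,"ty":0,"tz":0,"roll":0},{"tx":0,"ty":0,"tz":0,"roll":0},{"tx":0,"ty":0,"tz":0,"roll":0}]'
python3 -c "
from dish import *
dish()"
```

```text
t: 18.77
tool_pos: [0.4454, -0.0126, 0.1311]
tool_rot: [2.015, 2.41, 0.0]
contact_force: [0.2, -0.2, -2.6]
opening: 0.0089
grip_force: 77.8
t: 19.77
tool_pos: [0.4454, -0.0126, 0.1813]
tool_rot: [2.015, 2.41, 0.0]
contact_force: [0.3, -0.3, -1.9]
opening: 0.0088
grip_force: 77.8
t: 20.1
tool_pos: [0.4452, -0.0125, 0.1808]
tool_rot: [-2.015, -2.41, 0.0]
contact_force: [-0.4, 0.9, -2.5]
opening: 0.0094
grip_force: 77.8
t 20.1 pos [ 0.4452 -0.0125  0.1808] xang 100.2 tilt [-6.e-04  1.e-04 -1.e+00] mm [0. 0. 0.] open 0.009444902358797623 grip 77.78947591781616 F [-0.4  0.9 -2.5] q [-0.2  -0.37  2.07 -0.    1.44 -0.37]
scene ball 463 [540.    6.3 166.1]
scene dish 2378 [540.2   6.4 137.4] tilt deg [-0.22  0.09] yaw 11.27
wrist ball 7986 [542.1   5.  166.5]
wrist dish 36928 [542.6   5.1 137.9] tilt deg [-0.06  0.04] yaw 10.23
```

Dish underside is at 0.138 m, 12.0 cm above the board. Now I'll turn it slowly about its own axis by about -88.3°, from yaw 10.2° to -78.1° (the board is at 11.9°).

```bash
python3 -m handwheel '[{"tx":0.98,"ty":0,"tz":0,"roll":0.01},{"tx":1.96,"ty":0.02,"tz":0,"roll":0.02},{"tx":2.94,"ty":0.04,"tz":0,"roll":0.03},{"tx":3.92,"ty":0.08,"tz":0,"roll":0.04},{"tx":3.92,"ty":0.08,"tz":0,"roll":0.04},{"tx":3.92,"ty":0.08,"tz":0,"roll":0.04},{"tx":3.92,"ty":0.08,"tz":0,"roll":0.04},{"tx":3.92,"ty":0.08,"tz":0,"roll":0.04},{"tx":2.94,"ty":0.04,"tz":0,"roll":0.03},{"tx":1.96,"ty":0.02,"tz":0,"roll":0.02},{"tx":0.98,"ty":0,"tz":0,"roll":0.01},{"tx":0,"ty":0,"tz":0,"roll":0}]'
python3 -m handwheel '[{"tx":0,"ty":0,"tz":0,"roll":0},{"tx":0,"ty":0,"tz":0,"roll":0},{"tx":0,"ty":0,"tz":0,"roll":0}]'
python3 -c "
from dish import *
dish()"
```

```text
t: 21.2
tool_pos: [0.4448, 0.0189, 0.1811]
tool_rot: [-2.373, -2.058, 0.0]
contact_force: [-0.3, -0.2, -3.2]
opening: 0.009
grip_force: 77.8
t: 21.45
tool_pos: [0.4448, 0.0186, 0.1811]
tool_rot: [2.374, 2.058, -0.0]
contact_force: [0.4, -0.0, -1.6]
opening: 0.0093
grip_force: 77.8
t 21.45 pos [0.4448 0.0186 0.1811] xang 81.86 tilt [ 0. -0. -1.] mm [0. 0. 0.] open 0.009272307041811574 grip 77.84672498703003 F [ 0.4 -0.  -1.6] q [-0.13 -0.37  2.07 -0.    1.44  0.02]
scene ball 449 [540.3   6.2 166.4]
scene dish 2401 [541.    4.8 137.8] tilt deg [-0.16 -0.23] yaw -8.13
wrist ball 7975 [542.6   4.9 166.8]
wrist dish 36750 [542.6   5.1 138.1] tilt deg [-0.15  0.1 ] yaw -7.84
```

```bash
python3 -m handwheel '[{"tx":0.98,"ty":0,"tz":0,"roll":0.01},{"tx":1.96,"ty":0.02,"tz":0,"roll":0.02},{"tx":2.94,"ty":0.04,"tz":0,"roll":0.03},{"tx":3.92,"ty":0.08,"tz":0,"roll":0.04},{"tx":3.92,"ty":0.08,"tz":0,"roll":0.04},{"tx":3.92,"ty":0.08,"tz":0,"roll":0.04},{"tx":3.92,"ty":0.08,"tz":0,"roll":0.04},{"tx":3.92,"ty":0.08,"tz":0,"roll":0.04},{"tx":3.92,"ty":0.08,"tz":0,"roll":0.04},{"tx":3.92,"ty":0.08,"tz":0,"roll":0.04},{"tx":3.92,"ty":0.08,"tz":0,"roll":0.04},{"tx":3.92,"ty":0.08,"tz":0,"roll":0.04}]'
python3 -m handwheel '[{"tx":3.92,"ty":0.08,"tz":0,"roll":0.04},{"tx":3.92,"ty":0.08,"tz":0,"roll":0.04},{"tx":3.92,"ty":0.08,"tz":0,"roll":0.04},{"tx":3.92,"ty":0.08,"tz":0,"roll":0.04},{"tx":3.92,"ty":0.08,"tz":0,"roll":0.04},{"tx":3.92,"ty":0.08,"tz":0,"roll":0.04},{"tx":3.92,"ty":0.08,"tz":0,"roll":0.04},{"tx":3.92,"ty":0.08,"tz":0,"roll":0.04},{"tx":3.92,"ty":0.08,"tz":0,"roll":0.04},{"tx":3.92,"ty":0.08,"tz":0,"roll":0.04},{"tx":3.92,"ty":0.08,"tz":0,"roll":0.04},{"tx":3.92,"ty":0.08,"tz":0,"roll":0.04}]'
python3 -m handwheel '[{"tx":3.92,"ty":0.08,"tz":0,"roll":0.04},{"tx":3.92,"ty":0.08,"tz":0,"roll":0.04},{"tx":3.92,"ty":0.08,"tz":0,"roll":0.04},{"tx":3.92,"ty":0.08,"tz":0,"roll":0.04},{"tx":3.92,"ty":0.08,"tz":0,"roll":0.04},{"tx":3.92,"ty":0.08,"tz":0,"roll":0.04},{"tx":2.94,"ty":0.04,"tz":0,"roll":0.03},{"tx":1.96,"ty":0.02,"tz":0,"roll":0.02},{"tx":1.96,"ty":0.02,"tz":0,"roll":0.02},{"tx":1.08,"ty":0,"tz":0,"roll":0.011},{"tx":0,"ty":0,"tz":0,"roll":0},{"tx":0,"ty":0,"tz":0,"roll":0}]'
python3 -m handwheel '[{"tx":0,"ty":0,"tz":0,"roll":0},{"tx":0,"ty":0,"tz":0,"roll":0},{"tx":0,"ty":0,"tz":0,"roll":0},{"tx":0,"ty":0,"tz":0,"roll":0},{"tx":0,"ty":0,"tz":0,"roll":0},{"tx":0,"ty":0,"tz":0,"roll":0},{"tx":0,"ty":0,"tz":0,"roll":0},{"tx":0,"ty":0,"tz":0,"roll":0},{"tx":0,"ty":0,"tz":0,"roll":0},{"tx":0,"ty":0,"tz":0,"roll":0},{"tx":0,"ty":0,"tz":0,"roll":0},{"tx":0,"ty":0,"tz":0,"roll":0}]'
python3 -c "
from dish import *
dish('fin')"
```

```text
t: 22.55
tool_pos: [0.459, 0.0574, 0.1811]
tool_rot: [-2.752, -1.514, -0.0]
contact_force: [0.6, 0.3, -1.6]
opening: 0.009
grip_force: 77.8
t: 23.55
tool_pos: [0.4926, 0.0898, 0.1811]
tool_rot: [-3.033, -0.817, -0.0]
contact_force: [-0.1, -0.4, -2.4]
opening: 0.009
grip_force: 77.8
t: 24.55
tool_pos: [0.5216, 0.1007, 0.1811]
tool_rot: [-3.125, -0.326, 0.0]
contact_force: [0.0, 0.2, -3.0]
opening: 0.0091
grip_force: 77.8
t: 25.55
tool_pos: [0.5216, 0.1007, 0.1811]
tool_rot: [3.125, 0.326, -0.0]
contact_force: [0.9, -0.1, -2.3]
opening: 0.0092
grip_force: 77.8
t 25.55 pos [0.5216 0.1007 0.1811] xang 11.91 tilt [-0. -0. -1.] mm [0. 0. 0.] open 0.009195778638432035 grip 77.80929923057556 F [ 0.9 -0.1 -2.3] q [ 0.05 -0.14  1.88 -0.    1.4   1.41]
scene ball 520 [541.4   6.5 167.1]
scene dish 2390 [541.6   5.8 137.7] tilt deg [-0.05  0.15] yaw -78.13
wrist ball 7982 [543.7   4.9 166.7]
wrist dish 36261 [543.8   4.6 138.1] tilt deg [-0.02  0.13] yaw -77.01
```

View pics/finscene.png

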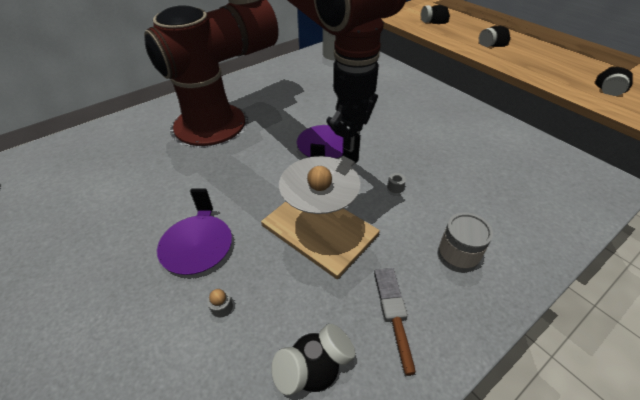

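The dish is held level over the board at (320,185) with the ball in its middle at (320,178) and the handle turned square to a long side. The tin, brush, mask and small knob are where they started, so I'm handing in.

```bash
python3 -c "
from station import ctrl
print(ctrl.finish_job())"
```

```text
the job is handed in; nothing more can be done
None
```

I handed the job in at about 26 s: the large knob rests within about 1 mm of the dish's middle, and the arm holds the dish by its handle, level, 12 cm above the board and square to a long side within about 1°; the small knob, tin, brush and mask were left alone.

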